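Check the trolley brake lever

TASK

Check the brake on the green plant-trolley handle: with the outside of your fingers, press its lever in until it comes up firmly against its stop, short of the bar, and keep it there about a second; let go so that it springs right back out, then press it firmly against its stop again and finish while holding it there. Do not pinch the lever or reach in behind it, do not touch the bar or force the lever hard, and leave the orange handle, the cups, the jar and the trowel alone.

Things in the scene. Friction and masses are not known exactly. Their poses are not given: they have to be found in the camera images.
- green_stand: wooden board (150 mm in x, 240 in y, 18 thick, screwed down), two steel posts (16 mm across, at y = +-105) that carry a level trolley push bar with green grip. Origin on the table under the centre, y along the bar, z up. The lever's vertical pivot is at x = -40, y = 75, z = 120 mm; the lever is on the -x side of the bar, free end to -y, with free space under it down to the board.
- green_bar: the green handle's push bar: steel tube 22 mm across, 250 mm long, along y, its green grip 32 mm across from y = -90 to +45 mm; a black clamp at y = 61 to 89 mm holds the lever's pivot. Nothing stands higher than 22 mm above its axis. Origin at mid-length on its axis, 120 mm above the table.
- green_blade: green handle's brake lever: flat aluminium blade, 20 mm tall, 10 mm thick, with a 3 mm dark strip on the side facing the bar; 133 mm from pivot to the end of its green round tip (22 mm across). Origin on the pivot axis at mid-height, 120 mm above the table; x points square from the blade towards the bar (the way it is pressed), -y along the blade to its free end, z up.
- green_blade_press (a point): good place to press the green lever: on the outer face of its blade (away from the bar), 100 mm from the pivot, at mid-height (120 mm above the table). Axes as the blade's: x is the way to press, y back to the pivot, z up. It moves with the lever, about 26 mm from fully out to the stop.
- green_lever (a joint): green lever's angle at its pivot, rad: 0 = fully out, where its spring returns it (free end leaning 0.30 rad away from the bar); grows when pressed towards the bar to 0.26 = stop, about 17 mm short of the grip; it reads no further, though the blade then still gives a little. Force 100 mm out: 1.6 N at first, 4 N at the stop, then 8 N more per 2.7 mm. Firm: 8 to 18 N; forcing: over 30.
- green_blade_back: dark steel strip, 3 mm by 105 mm by 10 mm, on the face of the green blade towards the bar; the fingers should never touch it. Origin and axes as the blade's (on the pivot).
- orange_stand: leave alone: the same handle with orange grip and lever tip; size, origin and axes as green_stand.
- orange_lever (a joint): leave alone: angle of the orange lever, rad, as green_lever; 0 = fully out.
- paper_cups: leave alone: stack of white paper cups, upright, 73 mm across, 126 mm tall; origin under its centre.
- jam_jar: leave alone: amber jam jar with a brass lid, 64 mm across, 80 mm tall; origin under its centre.
- trowel: leave alone: hand trowel lying flat, 305 mm long, 60 mm wide, 26 mm tall, green handle towards its -x; origin on the table at the neck, its x along the tool to the blade's end.

How it is judged (in metres and radians):
On the way, in this order (a step that is already met when the one before it is completed fails the run):
1. the green lever is pressed firmly against its stop by the fingers and kept there (value of joint green_lever above 0.25 rad and contact force between the fingers and green_blade above 6 N), for 0.5 s.
2. the green lever is let go and has sprung right back out (value of joint green_lever below 0.03 rad and contact force between anything else and green_blade below 0.3 N), for 0.1 s.
At the end, for the whole second after the job is handed in: The green lever is held still against its stop by the fingers (joint above 0.25 rad, fingers pressing with 6 to 30 N), after one firm press and full release; the orange lever is out (under 0.04 rad) and cups, jar and trowel are within 20 mm of where they stood (all of step 1 and contact force between the fingers and green_blade below 30 N and velocity of joint green_lever between -0.1 and 0.1 rad/s and distance of each of paper_cups, jam_jar, trowel from where it was at the start of the episode below 0.02 m and value of joint orange_lever below 0.04 rad); the arm keeps its last pose, push and grip.
It fails at once if the green lever is forced (over 30 N) (contact force between anything else and green_blade above 30 N).
It fails at once if the fingers reach behind the green lever or pinch it (contact force between the fingers and green_blade_back above 0.5 N).
It fails at once if the green bar is touched (contact force between any of the fingers, the arm and green_bar above 0.5 N).
It fails at once if the orange handle is touched or its lever pressed (contact force between any of the fingers, the arm and orange_stand above 0.5 N or value of joint orange_lever above 0.04 rad).
It fails at once if the cups, jar or trowel moved or lifted (distance of any of paper_cups, jam_jar, trowel from where it was at the start of the episode above 0.02 m).
It also fails if it takes over 40 s, if anything falls off the work surface, if the arm or the gripper's body presses on something with over 40 N, if the wrist force passes 120 N, or if a joint passes its speed limit or range.

ROBOT

A 6-joint arm with a two-finger parallel gripper is mounted at the origin on the work surface. World frame = base frame: x ahead of the robot, y to its left, z up, the work surface at z = 0. Lengths are in mm, angles in rad, forces in N, time in s.
With the tool pointing down it reaches from about 350 to 775 mm from the base axis. Payload 7.3 kg.
Tool frame: the origin (TCP) lies at the very end of the fingers, on their centre line; the grasp point (between the pads) lies 19 mm behind it; z points along the fingers, x is the direction in which the jaws open and shut, and the axes are right-handed (so a half turn about z gives the same grasp; the last joint's range is limited). The gripper opens to 92 mm and grips with 3 to 60 N. Pads are 19 mm wide; open, the fingers measure 130 mm over their backs; the gripper's body (75 mm by 190 mm) begins 47 mm behind the grasp point.
Start: joints at [0.983, 0.342, 1.524, -0, 1.275, -0.146], TCP at [224.462, 474.618, 226.741] pointing down, gripper open.
Joint ranges: [-2.53, 2.53], [-0.77, 2.02], [0.04, 2.7], [-1, 4.14], [0.28, 2.66], [-3.11, 3.11]. Speed limits (rad/s): [2.57, 2.57, 3.14, 3.14, 3.14, 3.14].

INTERFACE

Orientations are given as [roll, pitch, yaw] about the fixed x, y, z axes, in that order (R = Rz(yaw) Ry(pitch) Rx(roll)).
In Python, from plant import bot, capture, camera_params gives the robot as it stands.
- The arm moves only by the shell command python3 -m jog 'ROWS' [OPENING]. ROWS is a JSON object of lists of equal length, an entry for each row: "xyz": the shift along the world's x, y, z as a fraction of full scale, a list of three; "angular": the turn, a rotation vector about the world's x, y, z as a fraction of full scale, a list of three. In form: {"xyz": [[x, y, z], ...], "angular": [[wx, wy, wz], ...]}. A call has 1 to 10 rows; each row shifts and turns the pose as measured when the row begins; what a row does not reach is not made up. Full scale, the value 1, is 2 cm for a shift and 6 degrees for a turn. A row lasts 1/10 s, in which the tool goes at most 50 mm and 8.59 degrees, less where a joint would pass 70% of its speed; a pose out of reach is approached as far as the arm can. A call with a number of a shift or a turn outside -1 to 1 is refused whole. A call with a gripper value outside its range is refused whole. OPENING is the closure, from -1 (fully open) to 1 (shut), set as the call begins (- or left out, the last holds). The fingers move at their own pace and stop on an object; the grip force is fixed at half the most. Time passes only in rows, so rows that do not move let the fingers close. It gives the time, the measured TCP pose, the force and the opening at its end, in the units of the state.
- bot.get_obs(): the state, without advancing time (a new reading comes with each control period).
- capture(name): name is "scene" or "side" or "wrist"; returns the picture (384x512x3 uint8, red, green, blue); there is no depth.
- camera_params(name): a dict with "fx", "fy", "cx", "cy" (pixels), "rvec" (rotation vector, rad) and "tvec" (3), from world to camera coordinates, as OpenCV has them. Camera axes: x right, y down, z forward; pixel columns grow to the right and rows downward; lengths in mm; the calibration is good to about 2 mm. A picture is of the moment at which its call begins: read the wrist's pose just before it. camera_params takes no time and is no camera call; for the wrist camera it gives the pose at the moment of the call.
- bot.close_job(): hands the job in, once; it reports no verdict.
The state is a dict: "time": time; "joint_positions": joint angles; "dq": joint speeds; "tau": joint torques, N m; "tool_pos": TCP position; "tcp_rot": TCP orientation; "contact_force": force on the tool from outside, world axes, zero at the start; "moment": the same for the moment, N m; "grip_width": finger opening in mm.
Only numpy, scipy, OpenCV 4.12 (cv2) and the standard library are available. Lean on these libraries where they do the work, as an engineer would, in place of code of your own. Each camera call takes 0.05 s, during which the arm holds its last target.

## Working session

There is one attempt and no reset: what is moved stays moved. The work goes in short steps, Python scripts to look and compute and a shell command to move; the robot and the scene stay as the last step left them, time stands still between calls to the robot, and variables do not carry over. Pictures are saved under pics/ and viewed, and the job is handed in when it is done.

```bash
ls; mkdir -p pics
python3 - <<'E'
from plant import bot,capture,camera_params
import cv2
o=bot.get_obs();print(o)
for n in("scene","side","wrist"):
    p=camera_params(n);print(n,p)
    cv2.imwrite(f"pics/{n}0.png",cv2.cvtColor(capture(n),cv2.COLOR_RGB2BGR))
E
```

```text
pics
{'time': 0.0, 'joint_positions': array([ 9.82996042e-01,  3.42717548e-01,  1.52501372e+00, -2.25489040e-06,
        1.27541147e+00, -1.45991948e-01]), 'dq': array([-0.00040207, -0.00216953, -0.00018491, -0.00194951, -0.00056838,
       -0.00103186]), 'tau': array([-1.83052503e-03, -4.31229794e+01, -2.44220513e+01,  7.15612387e-02,
        5.61025995e-02, -9.45713396e-05]), 'tool_pos': array([224.22358827, 474.25549764, 226.04880844]), 'tcp_rot': array([-3.14136929e+00,  1.53390843e-03,  1.12898882e+00]), 'contact_force': array([ 0.05157572,  0.69121977, -0.06486736]), 'moment': array([0.05261805, 0.00408136, 0.08758263]), 'grip_width': 92.28629193906379}
scene {'fx': 449.1876871003106, 'fy': 449.1876871003106, 'cx': 257.75894096352147, 'cy': 187.3539392621999, 'rvec': array([ 1.02475301,  2.6848899 , -0.72559858]), 'tvec': array([ 429.04118607, -310.9953806 , 1654.32868337])}
side {'fx': 441.68612389498924, 'fy': 441.68612389498924, 'cx': 258.69061159961524, 'cy': 185.87740886061718, 'rvec': array([ 2.2225188 , -0.15245653,  0.06649869]), 'tvec': array([-583.09038934,  163.24136931, 1264.43223924])}
wrist {'fx': 319.3928026607098, 'fy': 319.3928026607098, 'cx': 254.39634632513184, 'cy': 188.72266633290806, 'rvec': array([-2.43892006, -1.54752376, -0.2234439 ]), 'tvec': array([-523.91488297,  -36.61918647,  392.29588456])}
```

View pics/scene0.png

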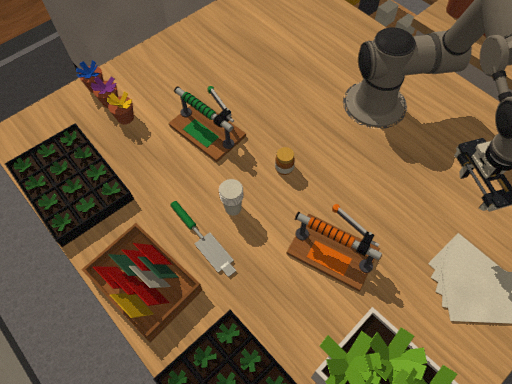

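View pics/side0.png

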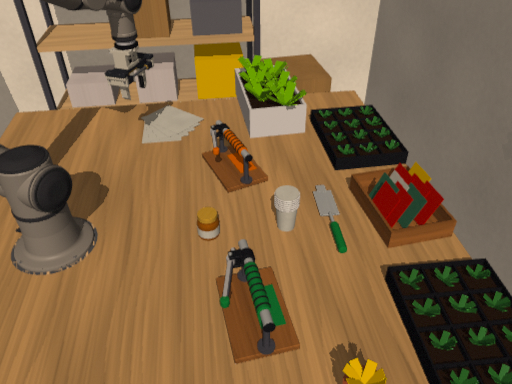

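View pics/wrist0.png

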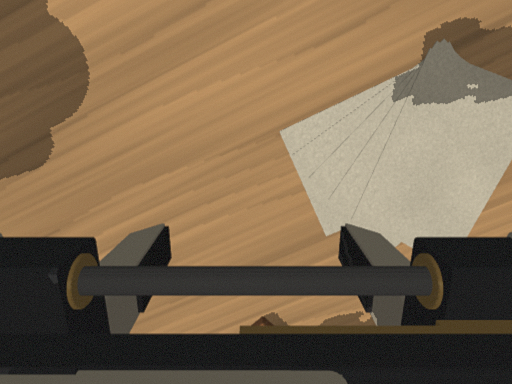

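The scene view shows the green handle at about (207,120) px, its lever tip at (211,90) and its clamp at (229,125). In the side view the tip is at (225,300). I'll zoom in for precise points.

Run:
```python
import cv2
a=cv2.imread("pics/scene0.png")[75:170,155:260];b=cv2.imread("pics/side0.png")[230:365,195:310]
cv2.imwrite("pics/z1.png",cv2.resize(a,None,fx=6,fy=6,interpolation=cv2.INTER_CUBIC))
cv2.imwrite("pics/z2.png",cv2.resize(b,None,fx=4.4,fy=4.4,interpolation=cv2.INTER_CUBIC))
```

```text
(no output)
```

View pics/z1.png

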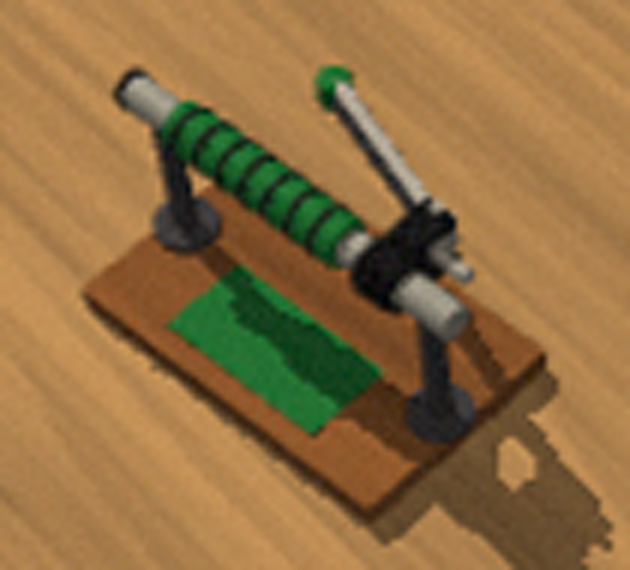

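View pics/z2.png

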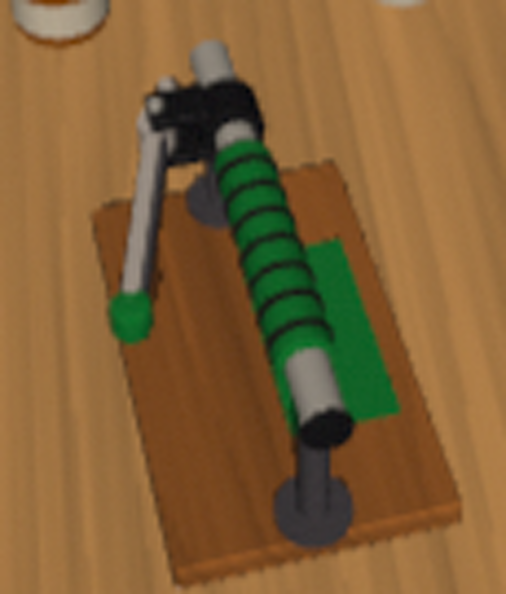

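```bash
cat > h.py <<'E'
import numpy as np,cv2
from scipy.optimize import least_squares
def P(p): return np.hstack([cv2.Rodrigues(p['rvec'])[0],np.array(p['tvec']).reshape(3,1)])
def K(p): return np.array([[p['fx'],0,p['cx']],[0,p['fy'],p['cy']],[0,0,1.]])
def proj(p,X): return cv2.projectPoints(np.array(X,float).reshape(-1,3),p['rvec'],p['tvec'],K(p),None)[0].reshape(-1,2)
def tri(pa,a,pb,b):
    X=cv2.triangulatePoints(K(pa)@P(pa),K(pb)@P(pb),np.array(a,float).reshape(2,1),np.array(b,float).reshape(2,1)); return (X[:3]/X[3]).ravel()
E
python3 - <<'E'
from h import *
from plant import camera_params
s,d=camera_params("scene"),camera_params("side")
S=lambda u,v:((u+.5)/6-.5+155,(v+.5)/6-.5+75)
D=lambda u,v:((u+.5)/4.4-.5+195,(v+.5)/4.4-.5+230)
print("knob",tri(s,S(334,88),d,D(131,316)))
print("bar-",tri(s,S(133,88),d,D(327,428)))
import math
L=.3; kn=np.array([-40-math.sin(L)*122,75-math.cos(L)*122,120])
obsS=[([-75,-120,18],None),]
mod=[('s',[75,-120,18],S(86,294)),('s',[75,120,18],S(370,513)),('s',[-75,120,18],S(546,355)),
('d',[-75,120,18],D(95,212)),('d',[75,120,18],D(333,161)),('d',[75,-120,18],D(460,502)),('d',[-75,-120,18],D(178,578)),
('s',kn,S(334,88)),('d',kn,D(131,316)),('s',[0,-125,120],S(133,88)),('d',[0,-125,120],D(327,428)),('s',[0,125,120],S(452,318))]
def W(q,X):
    c,n=math.cos(q[2]),math.sin(q[2]);return np.array([q[0]+c*X[0]-n*X[1],q[1]+n*X[0]+c*X[1],X[2]])
f=lambda q:np.concatenate([proj(s if k=='s' else d,W(q,X))[0]-uv for k,X,uv in mod])
best=min((least_squares(f,[500,-300,a],x_scale=[100,100,1]) for a in np.arange(-3,3.2,.75)),key=lambda r:r.cost)
print(best.x,best.cost);print(best.fun.reshape(-1,2).round(1))
q=best.x
print("pivot",W(q,[-40,75,120]),"knob",W(q,kn))
for th in(.3,.04):
    # outer face press pt: 5mm outward
    b=np.array([-40-math.sin(th)*100-5*math.cos(th),75-math.cos(th)*100+5*math.sin(th),120]);print(th,W(q,b),"press dir yaw",q[2]-th)
# others
for n,a,b in (("jar",(285,153),(208,215)),("cup top",(231,186),(287,193))):print(n,tri(s,a,d,b))
E
```

```text
knob [ 465.6830266  -364.72838463  118.43872736]
bar- [ 551.1814066  -441.21637326  118.96514079]
[ 5.36287138e+02 -3.15414845e+02  1.19124578e-01] 9.15338681073005
[[-1.5 -1.8]
 [-0.4 -1.1]
 [ 0.2 -1.7]
 [-1.1 -1. ]
 [ 0.9 -0.6]
 [ 1.3  0.4]
 [-0.5 -1.1]
 [-0.1 -0.5]
 [ 0.2 -0. ]
 [ 0.4  0. ]
 [ 0.1 -1. ]
 [ 0.4  0.1]]
pivot [ 487.65738862 -245.70008751  120.        ] knob [ 465.71071313 -365.70985142  120.        ]
0.3 [ 464.7498774  -343.16929254  120.        ] press dir yaw -0.18087542159052894
0.04 [ 490.57723638 -345.78242606  120.        ] press dir yaw 0.07912457840947104
jar [438.29547127 -23.3467621   73.88878521]
cup top [664.06735343 -20.7225368  125.00180894]
```

Both views agree with the fitted stand pose: stand at (536,-315), yaw 0.119. I'll close the fingers and swing over with the tool at yaw 1.65, so the narrow sides of the fingers face the lever.

```bash
python3 -m jog '{"xyz":[[1,-0.5,0],[1,-1,0],[1,-1,0],[1,-1,0],[1,-1,0],[1,-1,0],[1,-1,0],[1,-1,0],[1,-1,0],[1,-1,0]],"angular":[[0,0,1],[0,0,1],[0,0,1],[0,0,1],[0,0,1],[0,0,0],[0,0,0],[0,0,0],[0,0,0],[0,0,0]]}' 1
python3 -m jog '{"xyz":[[0,-1,0],[0,-1,0],[0,-1,0],[0,-1,0],[0,-1,0],[0,-1,0],[0,-1,0],[0,-1,0],[0,-1,0],[0,-1,0]],"angular":[[0,0,0],[0,0,0],[0,0,0],[0,0,0],[0,0,0],[0,0,0],[0,0,0],[0,0,0],[0,0,0],[0,0,0]]}'
```

```text
time: 1.15
tool_pos: [427.0, 277.8, 223.4]
tcp_rot: [-3.136, 0.004, 1.682]
contact_force: [1.2, 0.2, 0.2]
grip_width: 16.6
time: 2.15
tool_pos: [427.6, 68.5, 220.6]
tcp_rot: [-3.132, 0.005, 1.68]
contact_force: [-0.1, -0.7, -0.4]
grip_width: 0.5
```

```bash
python3 -m jog '{"xyz":[[0,-1,0.1],[0,-1,0],[0,-1,0],[0,-1,0],[0,-1,0],[0,-1,0],[0,-1,0],[0,-1,0],[0,-1,0],[0,-1,0]],"angular":[[0,0,0],[0,0,0],[0,0,0],[0,0,0],[0,0,0],[0,0,0],[0,0,0],[0,0,0],[0,0,0],[0,0,0]]}'
python3 -m jog '{"xyz":[[0,-1,0],[0,-1,0],[0,-1,0],[0,-1,0],[0,-1,0],[0,-1,0],[0,-1,0],[0,-1,0],[0,-1,0],[0,0,0]],"angular":[[0,0,0],[0,0,0],[0,0,0],[0,0,0],[0,0,0],[0,0,0],[0,0,0],[0,0,0],[0,0,0],[0,0,0]]}'
```

```text
time: 3.15
tool_pos: [425.1, -139.5, 221.1]
tcp_rot: [-3.128, 0.003, 1.68]
contact_force: [0.7, 0.1, 0.3]
grip_width: 0.4
time: 4.15
tool_pos: [422.8, -328.3, 218.3]
tcp_rot: [-3.124, -0.001, 1.677]
contact_force: [0.9, 0.9, 0.3]
grip_width: 0.2
```

```bash
python3 -m jog '{"xyz":[[0,-0.5,-1],[0,0,-1],[0,0,-1],[0,0,0]],"angular":[[-0.16,0,-0.26],[0,0,0],[0,0,0],[0,0,0]]}'
python3 - <<'E'
from h import *
from plant import capture,camera_params
for n in("scene","side","wrist"):
    im=cv2.cvtColor(capture(n),cv2.COLOR_RGB2BGR)
    if n=="scene": im=cv2.resize(im[60:170,145:270],None,fx=5,fy=5,interpolation=cv2.INTER_CUBIC)
    if n=="side": im=cv2.resize(im[190:365,160:310],None,fx=3.4,fy=3.4,interpolation=cv2.INTER_CUBIC)
    cv2.imwrite(f"pics/{n}1.png",im)
E
```

```text
time: 4.55
tool_pos: [422.4, -336.3, 156.2]
tcp_rot: [-3.122, 0.015, 1.648]
contact_force: [0.3, -0.2, 0.5]
grip_width: 0.2
```

View pics/scene1.png

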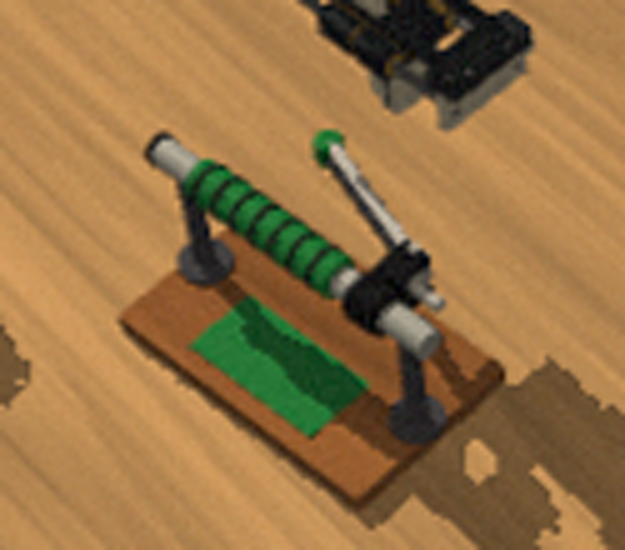

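View pics/side1.png

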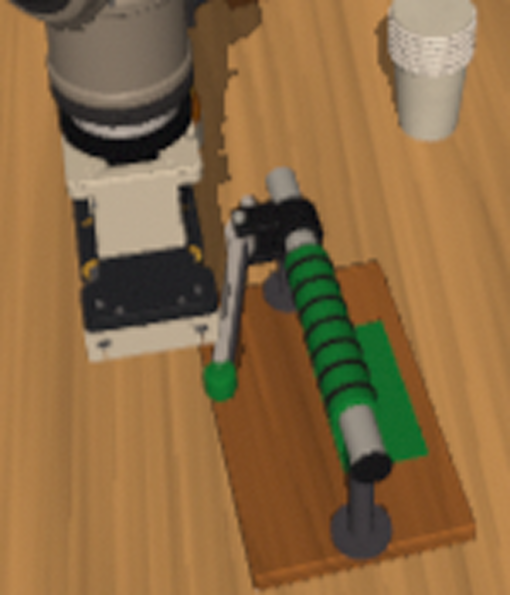

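View pics/wrist1.png

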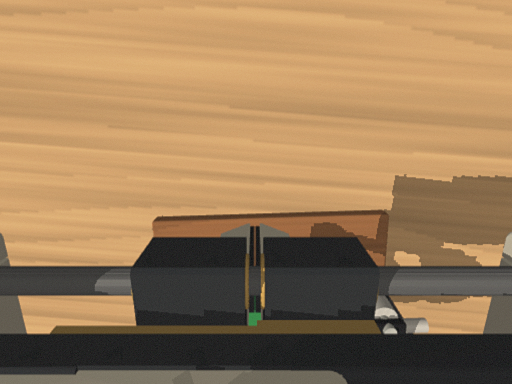

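Fingers are shut, about 40 mm clear of the lever on its outer side. In the scene view the tips are at about (395-460,115) zoomed and the knob at (328,148). I'll descend with y at about -329, so the fingers bear on flat blade and clear the round tip.

```bash
python3 -m jog '{"xyz":[[0,0.2,-0.9],[0,0.15,-0.9],[0,0,-0.75],[0,0,0]],"angular":[[-0.1,0,0],[0,-0.1,0],[0,0,0],[0,0,0]]}'
python3 -m jog '{"xyz":[[0.5,0,0],[0.5,0,0],[0.3,0,0],[0,0,0]],"angular":[[0,0,0],[0,0,0],[0,0,0],[0,0,0]]}'
```

```text
time: 5.1
tool_pos: [427.0, -332.5, 113.5]
tcp_rot: [3.139, 0.04, 1.648]
contact_force: [-0.3, 1.0, 0.1]
grip_width: 0.7
time: 5.5
tool_pos: [456.9, -333.8, 117.8]
tcp_rot: [3.136, 0.045, 1.648]
contact_force: [-2.0, 0.6, 0.0]
grip_width: 0.7
```

```bash
python3 -m jog '{"xyz":[[-0.7,0.1,-0.3],[-0.2,0.1,-0.5],[0,0,0]],"angular":[[0.43,0,0],[0,0,0],[0,0,0]]}'
python3 -m jog '{"xyz":[[0,0,0],[0,0,0]],"angular":[[0,0,0],[0,0,0]]}'
```

```text
time: 5.8
tool_pos: [440.0, -329.9, 102.1]
tcp_rot: [3.13, 0.002, 1.649]
contact_force: [-0.1, 0.7, 1.3]
grip_width: 0.5
time: 6.0
tool_pos: [440.6, -329.9, 102.2]
tcp_rot: [3.13, 0.003, 1.649]
contact_force: [-0.4, 0.2, 0.2]
grip_width: 0.4
```

```bash
python3 -m jog '{"xyz":[[0.4,0,0],[0.4,0,0],[0.3,0,0],[0,0,0]],"angular":[[0,0,0],[0,0,0],[0,0,0],[0,0,0]]}'
python3 -m jog '{"xyz":[[0.25,0,0],[0.25,0,0],[0,0,0]],"angular":[[0,0,0],[0,0,0],[0,0,0]]}'
```

```text
time: 6.4
tool_pos: [464.7, -330.3, 102.7]
tcp_rot: [3.131, 0.005, 1.65]
contact_force: [-2.5, -1.3, 0.4]
grip_width: 0.3
time: 6.7
tool_pos: [474.9, -330.7, 102.5]
tcp_rot: [3.133, 0.005, 1.65]
contact_force: [-3.5, -1.1, 0.5]
grip_width: 0.4
```

```bash
python3 -m jog '{"xyz":[[0.15,0,0],[0,0,0]],"angular":[[0,0,0],[0,0,0]]}'
python3 -m jog '{"xyz":[[0.1,0,0],[0,0,0]],"angular":[[0,0,0],[0,0,0]]}'
```

```text
time: 6.9
tool_pos: [477.7, -330.7, 102.4]
tcp_rot: [3.133, 0.005, 1.65]
contact_force: [-4.0, -1.8, 0.0]
grip_width: 0.6
time: 7.1
tool_pos: [478.2, -330.7, 102.2]
tcp_rot: [3.137, 0.004, 1.65]
contact_force: [-4.7, -2.4, 1.4]
grip_width: 0.2
```

```bash
python3 -m jog '{"xyz":[[0.1,0,0],[0,0,0]],"angular":[[0,0,0],[0,0,0]]}'
```

```text
time: 7.3
tool_pos: [478.1, -330.7, 102.1]
tcp_rot: [3.141, 0.003, 1.65]
contact_force: [-5.0, -1.6, 2.4]
grip_width: 0.5
```

```bash
python3 -m jog '{"xyz":[[0.2,0,0],[0.2,0,0]],"angular":[[0,0,0],[0,0,0]]}'
```

```text
time: 7.5
tool_pos: [480.5, -330.6, 101.5]
tcp_rot: [-3.13, -0.0, 1.652]
contact_force: [-19.5, -3.8, 5.6]
grip_width: 0.5
```

```bash
python3 -m jog '{"xyz":[[0.05,0,0]],"angular":[[0,0,0]]}'
```

```text
time: 7.6
tool_pos: [478.8, -330.6, 101.4]
tcp_rot: [-3.124, -0.002, 1.652]
contact_force: [-11.3, -1.5, 5.4]
grip_width: 0.7
```

```bash
python3 -m jog '{"xyz":[[0.12,0,0]],"angular":[[0,0,0]]}';python3 -m jog '{"xyz":[[0.12,0,0]],"angular":[[0,0,0]]}'
```

```text
time: 7.7
tool_pos: [479.0, -330.6, 101.5]
tcp_rot: [-3.12, -0.003, 1.652]
contact_force: [-12.1, -1.5, 5.7]
grip_width: -0.0
time: 7.8
tool_pos: [479.0, -330.6, 101.6]
tcp_rot: [-3.115, -0.005, 1.653]
contact_force: [-13.6, -2.0, 4.7]
grip_width: 0.6
```

```bash
python3 -m jog '{"xyz":[[0.12,0,0],[0.12,0,0],[0.12,0,0]],"angular":[[0,-0.06,0],[0,-0.06,0],[0,-0.06,0]]}'; python3 -m jog '{"xyz":[[0.12,0,0],[0.12,0,0],[0.12,0,0],[0.12,0,0],[0.12,0,0]],"angular":[[0,-0.06,0],[0,-0.06,0],[0,-0.06,0],[0,-0.06,0],[0,-0.06,0]]}'
python3 - <<'E'
from h import *
from plant import capture
for n in("scene","side"):
    im=cv2.cvtColor(capture(n),cv2.COLOR_RGB2BGR)
    if n=="scene": im=cv2.resize(im[60:170,145:270],None,fx=5,fy=5,interpolation=cv2.INTER_CUBIC)
    if n=="side": im=cv2.resize(im[190:365,160:310],None,fx=3.4,fy=3.4,interpolation=cv2.INTER_CUBIC)
    cv2.imwrite(f"pics/{n}2.png",im)
from plant import bot
o=bot.get_obs();print(o['time'],o['contact_force'],o['tool_pos'])
E
```

```text
time: 8.1
tool_pos: [479.1, -330.5, 101.7]
tcp_rot: [-3.12, -0.007, 1.654]
contact_force: [-12.2, -2.7, 5.0]
grip_width: 0.3
time: 8.6
tool_pos: [479.3, -330.4, 101.5]
tcp_rot: [-3.128, -0.011, 1.656]
contact_force: [-13.5, -2.5, 3.7]
grip_width: 0.4
8.7 [-12.14823658  -1.7693562    4.49571894] [ 479.24864354 -330.41471501  101.51182888]
```

View pics/scene2.png

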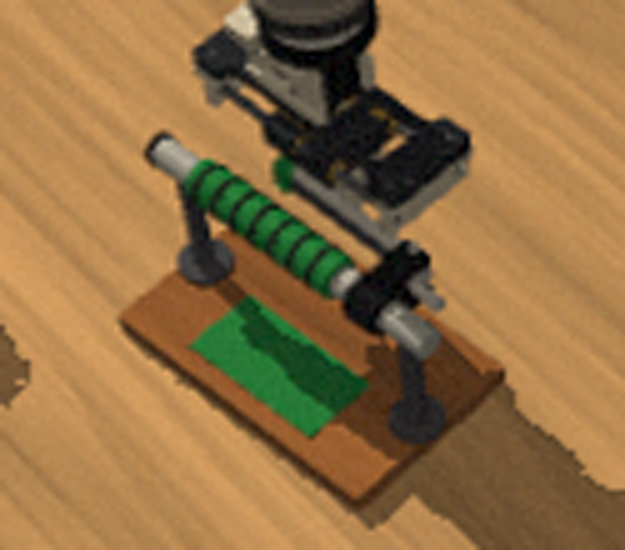

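View pics/side2.png

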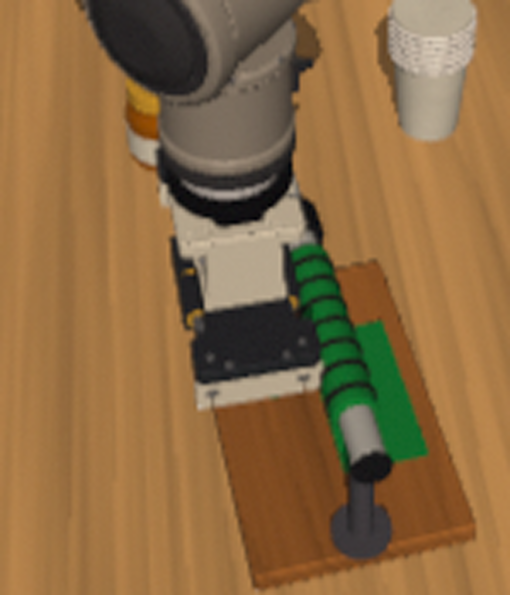

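The lever is nearly parallel to the bar, with the knob at (285,172) zoomed, and there was about 12 N on it for 1.2 s. Before releasing I'll check its angle numerically.

```bash
python3 - <<'E'
from h import *
from plant import camera_params
import math
s=camera_params("scene");q=[536.29,-315.41,.1191];c,n=math.cos(q[2]),math.sin(q[2])
for th in(.3,.1,.07,.04,.02):
    x,y=-40-math.sin(th)*122,75-math.cos(th)*122
    p=proj(s,[q[0]+c*x-n*y,q[1]+n*x+c*y,120])[0];print(round(.3-th,2),((p-[145,60]+.5)*5-.5).round(1))
E
python3 -m jog '{"xyz":[[-0.5,0,0],[-0.5,0,0],[-0.5,0,0],[-0.5,0,0],[-0.3,0,0],[0,0,0],[0,0,0],[0,0,0]],"angular":[[0,0,0],[0,0,0],[0,0,0],[0,0,0],[0,0,0],[0,0,0],[0,0,0],[0,0,0]]}'
python3 -m jog '{"xyz":[[0,0,0],[0,0,0],[0,0,0]],"angular":[[0,0,0],[0,0,0],[0,0,0]]}'
python3 - <<'E'
from h import *
from plant import capture
im=cv2.cvtColor(capture("scene"),cv2.COLOR_RGB2BGR)
cv2.imwrite("pics/scene3.png",cv2.resize(im[60:170,145:270],None,fx=5,fy=5,interpolation=cv2.INTER_CUBIC))
E
```

```text
0.0 [327.6 145.6]
0.2 [297.9 162. ]
0.23 [293.8 164.9]
0.26 [289.8 167.8]
0.28 [287.2 169.8]
time: 9.5
tool_pos: [431.7, -329.8, 102.3]
tcp_rot: [-3.134, -0.011, 1.655]
contact_force: [0.6, -0.5, 0.3]
grip_width: 0.2
time: 9.8
tool_pos: [432.5, -329.9, 102.3]
tcp_rot: [-3.134, -0.01, 1.655]
contact_force: [0.9, 0.0, 0.2]
grip_width: 0.5
```

View pics/scene3.png

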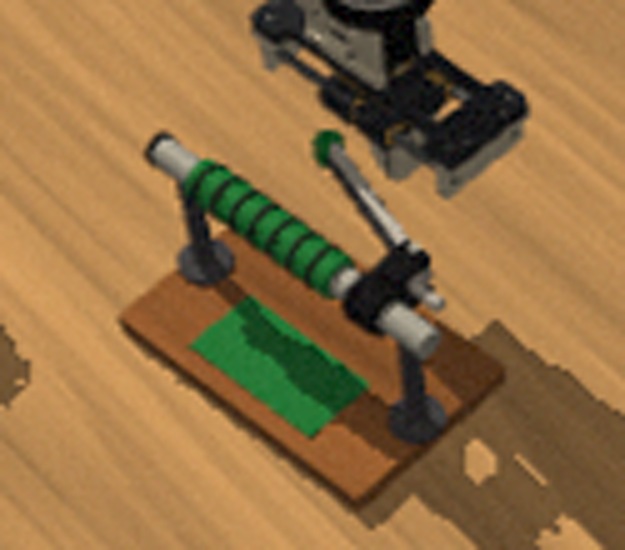

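The knob is back at (328,148), the same as before the press, so the lever has sprung fully out. The pressed angle matched about 0.26 or a little more. Now the second press.

```bash
python3 -m jog '{"xyz":[[0.4,0,0],[0.4,0,0],[0.4,0,0],[0.4,0,0],[0.2,0,0],[0,0,0]],"angular":[[0,0,0],[0,0,0],[0,0,0],[0,0,0],[0,0,0],[0,0,0]]}'
```

```text
time: 10.45
tool_pos: [470.9, -330.5, 101.8]
tcp_rot: [-3.131, -0.01, 1.656]
contact_force: [-2.9, -1.1, 0.9]
grip_width: 0.3
```

```bash
python3 -m jog '{"xyz":[[0.2,0,0],[0.14,0,0]],"angular":[[0,-0.02,0],[0,-0.04,0]]}'; python3 -m jog '{"xyz":[[0.13,0,0],[0.13,0,0]],"angular":[[0,-0.06,0],[0,-0.06,0]]}'; python3 -m jog '{"xyz":[[0.13,0,0],[0.13,0,0]],"angular":[[0,-0.06,0],[0,-0.06,0]]}'
```

```text
time: 10.65
tool_pos: [477.5, -330.6, 101.7]
tcp_rot: [-3.137, -0.009, 1.655]
contact_force: [-4.2, -2.0, 1.2]
grip_width: 0.3
time: 10.85
tool_pos: [479.7, -330.5, 101.2]
tcp_rot: [3.14, -0.01, 1.657]
contact_force: [-14.1, -3.0, 3.5]
grip_width: 0.6
time: 11.05
tool_pos: [479.8, -330.5, 100.7]
tcp_rot: [3.138, -0.012, 1.658]
contact_force: [-13.4, -2.5, 5.5]
grip_width: 0.4
```

Run:
```python
from plant import bot,capture
import cv2
for i in range(12):
    im=capture("scene" if i%2 else "side"); o=bot.get_obs();print(round(o['time'],2),o['contact_force'].round(1),o['tool_pos'].round(1))
    if i>9: cv2.imwrite(f"pics/end{i}.png",cv2.cvtColor(im,cv2.COLOR_RGB2BGR))
```

```text
11.1 [-13.3  -2.8   5.7] [ 479.8 -330.5  100.7]
11.15 [-12.8  -2.    5.2] [ 479.7 -330.5  100.7]
11.2 [-13.2  -1.5   5.7] [ 479.7 -330.5  100.7]
11.25 [-12.9  -2.    5. ] [ 479.7 -330.5  100.7]
11.3 [-13.3  -1.7   4.9] [ 479.8 -330.5  100.7]
11.35 [-13.4  -1.7   5.4] [ 479.7 -330.5  100.7]
11.4 [-13.2  -2.4   5.5] [ 479.7 -330.5  100.7]
11.45 [-13.3  -3.3   5.6] [ 479.7 -330.5  100.7]
11.5 [-13.1  -3.1   5. ] [ 479.7 -330.5  100.7]
11.55 [-13.1  -2.2   5.1] [ 479.7 -330.5  100.7]
11.6 [-12.7  -3.4   5.1] [ 479.7 -330.5  100.8]
11.65 [-12.6  -3.1   3.5] [ 479.8 -330.5  100.8]
```

View pics/end11.png

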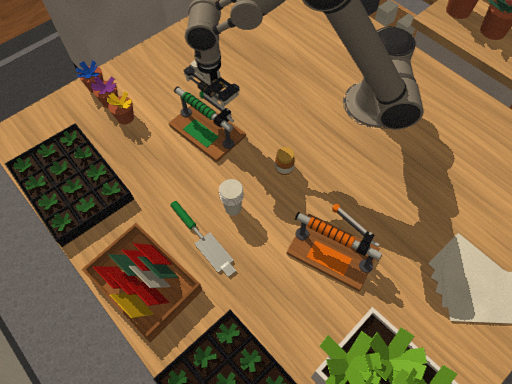

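The hold is steady at about 13 N. Cups (231,195), jar (285,158), trowel (205,240) and the orange handle are unchanged, so I'm handing in.

```bash
python3 -c "
from plant import bot
bot.close_job();o=bot.get_obs();print(o['time'],o['contact_force'],o['tool_pos'])"
```

```text
the job is handed in; nothing more can be done
the job is handed in; nothing more can be done
```

I pressed the green lever against its stop twice with the closed fingers' outer sides, with a full release in between, and handed the job in while holding the second press. No verdict was reported.

- **First press:** it was held about 1.2 s at 11 to 14 N, with a brief peak of about 19.5 N, under the 30 N limit. The knob's position in the picture matched a lever angle of about 0.26 rad or slightly more, which is the stop.
- **Release:** I backed the fingers about 45 mm away. The picture showed the knob back exactly where it started, and the measured force was about zero.
- **Second press:** with the last command left in place, the force stayed steady at 12.6 to 13.4 N for 0.6 s and the tool did not move. I judged the lever to be at the stop from the force and the tool position, because the gripper hid part of it.
- **Surroundings:** the last picture showed the cups, jar, trowel and orange handle where they had been. I saw no sign of contact with the bar.

I corrected two things on the way. On the first approach the tool sat too high and slightly tilted, and it may have touched the lever lightly (2 N), so I backed off and fixed it. I also read about 5 N of upward force during the holds, probably friction at the lever.

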